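# Weigh out walnuts with the scoop

## Task

Weigh out walnuts on the kitchen scale: take the scoop that stands in the tin, drive it under the walnuts and carry a load to the scale. Before tipping, lower the scoop's lip right down over the middle of the dish, to about 3 cm above its floor, and tip slowly so that none drops from a height or rolls out; repeat if needed until the needle stands at or past the first long tick (a quarter turn clockwise). Never pick walnuts with the fingers, spill none, do not lean on the dish or shift the jar, mug, timer and matchbox, and at the end leave the scoop lying the right way up in the tin.

Things in the scene. Friction and masses are not known exactly. Their poses are not given: they have to be found in the camera images.
- scoop: Kitchen scoop, 0.13 to 0.19 kg: steel bucket 98 mm long, 88 wide (83 inside), open in front and above, flat floor 3 mm thick, sides 52 mm high at the back sweeping down to 11 mm at the lip. Origin: underside, 50 mm behind the lip and 48 mm ahead of the back, on the middle line; x points to the lip, z up. It starts standing flat in the empty end of the tin, lip towards the walnuts
- scoop_lip (a point): middle of the scoop's front lip, 2 mm thick, on its underside: (0.050, 0, 0) in the scoop's frame
- scoop_mid (a point): middle of the bucket's inside: (0, 0, 0.025) in the scoop's frame; a walnut counts as in the scoop within 65 mm of it
- scoop_grip (a point): where to hold the scoop: in the wooden handle, (-0.088, 0, 0.0715) in the scoop's frame, same axes. The handle is 18 mm wide (flat sides face along y), 22 thick, 92 long, and slopes up backwards at 30 degrees. Even gripped with 58 N it may turn by some 0.1 rad between the fingers as it pushes; feel for the floor or dish afterwards
- nut_tin: Plain metal baking tin, fixed: flat floor 240 mm (x) by 108 mm (y), inner floor 3 mm above the origin, walls 42 mm high, the ends flaring outwards 20 mm and the long sides 6 mm towards the rim. Origin: underside, in the middle; x is the long axis and points to the end where the walnuts lie (about world +y, give or take 0.25 rad)
- dish: Shallow steel dish on top of the scale, 164 mm across at the rim; flat inner floor about 100 mm across, sides rising in a shallow curve to the rim 22 mm above the floor. Origin: middle of its inner floor, 74 mm above the worktop when empty; z up. It rides on the scale's spring and sinks 2 mm for every 15 g (14 mm at most)
- scale: White spring kitchen scale, fixed, 195 mm long (x -135 to 60 mm), 148 mm wide, 50 mm high, rim of the dish at 96 mm. Origin: on the worktop under the middle of the dish; x points away from its dial, which lies on the sloping front, 102 mm in front of the origin
- needle (a joint): the scale's needle: 0 points up the slope (empty), it turns clockwise as seen by a person before the dial, 0.56 rad for every 15 g; 1.57 (a quarter turn, the first long tick, at three o'clock) is 42 g. It stirs at the lightest touch on the dish: 0.29 rad for 1 mm
- walnut_1: a whole walnut in its shell, 37 x 33 x 33 mm, 13 to 17 g; origin in its centre, x along its length. Six of them start in three rows of two, in the half of the tin ahead of the scoop
- walnut_2: another walnut like it
- walnut_3: another walnut like it
- walnut_4: another walnut like it
- walnut_5: another walnut like it
- walnut_6: another walnut like it
- jam_jar: bystander: jam jar with a striped lid, 71 mm across, 89 high; origin under its middle
- mug: bystander: small mug with a handle, 62 x 88 mm, 50 high; origin under its middle
- kitchen_timer: bystander: round kitchen timer, 66 mm across, 69 high; origin under its middle
- matchbox: bystander: matchbox lying flat, 37 x 56 x 16 mm; origin under its middle

How it is judged:
By the outcome, as a careful person would: the job done as asked, in the order asked, and still so for the second after the job is handed in, with the robot touching nothing.
It also fails if it takes over 72 s, if anything falls off the work surface, if the arm or the gripper's body presses on something with over 40 N, if the wrist force passes 120 N, or if a joint passes its speed limit or range.

## Robot

A 6-joint arm with a two-finger parallel gripper is mounted at the origin on a cart in front of the work surface, level with it; the furniture and walls round the work are solid. World frame = base frame: x ahead of the robot, y to its left, z up, the work surface at z = 0. Lengths are in m, angles in rad, forces in N, time in s.
With the tool pointing down it reaches from about 0.3 to 0.775 m from the base axis. Payload 14.6 kg.
Tool frame: the origin (TCP) lies at the very end of the fingers, on their centre line; the grasp point (between the pads) lies 19 mm behind it; z points along the fingers, y is the line along which they close (so a half turn about z gives the same grasp; the last joint's range is limited). The gripper opens to 94 mm and grips with 3 to 60 N. Pads are 16 mm wide; open, the fingers measure 119 mm over their backs; the gripper's body (75 mm by 177 mm) begins 78 mm behind the grasp point.
Start: joints at [-1.321, 0.3, 1.521, -0, 1.321, -0.067], TCP at [0.171, -0.523, 0.205] pointing down, gripper open.
Joint ranges: [-3.03, 3.03], [-0.79, 2.21], [0.23, 2.52], [-1.04, 4.18], [0, 3.07], [-2.55, 2.55]. Speed limits (rad/s): [2.22, 2.22, 2.57, 3.14, 3.14, 3.14].

## Interface

Orientations are given as [roll, pitch, yaw] about the fixed x, y, z axes, in that order (R = Rz(yaw) Ry(pitch) Rx(roll)).
In Python, from station import ctrl, camera, camera_info, finder gives the robot as it stands.
- The arm moves only by the tool carry_out, never from a script. Its argument "motion" is a list of rows, each a list of 2 entries, a list of its own where there are three numbers: the shift along the tool's x, y, z as a fraction of full scale, then the turn about the tool's z as a fraction of full scale. A call has 1 to 12 rows; each row is the pose to reach, as a shift and turn from the pose commanded when the call began, along the tool's axes at that moment, turning the shorter way round; what a row does not reach only later rows make up. Full scale, the value 1, is 200 mm for a shift and 360 degrees for a turn. A row lasts 1/10 s, in which the tool goes at most 50 mm and 8.59 degrees, less where a joint would pass 70% of its speed; a pose out of reach is approached as far as the arm can. A call with a number of a shift or a turn outside -1 to 1 is refused whole. A call with a gripper value outside its range is refused whole. "hand" is the closure, from -1 (fully open) to 1 (shut), set as the call begins (left out, the last holds). The fingers move at their own pace and stop on an object; "force" is the grip in N (left out, the last holds). Time passes only in rows, so rows that repeat a pose let the fingers close. It gives the time, the measured TCP pose, the force, the opening and the grip force at its end, in the units of the state.
- ctrl.get_obs(): the state, without advancing time (a new reading comes with each control period).
- camera(name): name is "side" or "top"; returns (picture, depth): 480x640x3 uint8, blue, green, red; 480x640 float32, m along the optical axis (not along the pixel's ray), 0 where there is no reading.
- camera_info(name): a dict with "camera_matrix" (3x3 intrinsics, pixels), "origin" and "attitude" of the camera in the world. Camera axes: x right, y down, z forward; pixel columns grow to the right and rows downward; lengths in m; the calibration is good to about 2 mm. A picture is of the moment at which its call begins. camera_info takes no time and is no camera call.
- ctrl.hand_in(): hands the job in; it is judged then, once.
Trained networks look in the newest picture that a camera, given by its name, has taken for a name from the list of things; names that differ only in an ending like _2 or _b are one class to them, and where a whole thing is asked for, a point or a joint stands for the part that bears it (a point fixed in the world has none). Each returns a list of dicts, best first, with "conf" (0 to 1); they miss things now and then, are a little off and sometimes report something else, mostly with a low value. They report only what shows in the picture. A call takes as long as a camera call.
- finder.boxes_of(camera, query): "location" ([column, row] in pixels, amid what is visible of it).
- finder.cut_out(camera, query): "mask" (480x640 bool, what is visible of it) and "location" ([column, row] in pixels, amid what is visible of it).
- finder.pinpoint(camera, query): "location" ([column, row] in pixels: a listed point, or the origin of a listed thing).
The state is a dict: "time_s": time; "qpos": joint angles; "joint_vel": joint speeds; "tau": joint torques, N m; "ee_pos": TCP position; "eef_rot": TCP orientation; "force": force on the tool from outside, world axes, zero at the start; "moment": the same for the moment, N m; "grip_width": finger opening in m; "grip_force": force on a finger pad.
Only numpy, scipy, OpenCV 4.12 (cv2) and the standard library are available. Lean on these libraries where they do the work, as an engineer would, in place of code of your own. Each camera call takes 0.05 s, during which the arm holds its last target. There are 200 camera calls.

## Working session

There is one attempt and no reset: what is moved stays moved. The work goes in short steps, Python scripts to look and compute and a tool call to move; the robot and the scene stay as the last step left them, time stands still between calls to the robot, and variables do not carry over. Pictures are saved under pics/ and viewed, at most 11 in all, crops included, and the job is handed in when it is done.

Besides the shell and the picture viewer there is one more tool, called after ">>>" as name(argument=value, ...), one argument or row to a line, values as JSON. carry_out: Moves the arm, as the interface text tells. Its arguments: {"type":"object","properties":{"motion":{"type":"array","items":{"type":"array"}},"hand":{"type":"number"},"force":{"type":"number"}},"required":["motion"]}

```bash
ls; mkdir -p pics
cat > h.py <<'E'
import numpy as np, cv2
from station import ctrl, camera, camera_info, finder
def cam(n):
    i=camera_info(n); return np.array(i["camera_matrix"]),np.array(i["origin"]),i["attitude"]
E
python3 - <<'E'
from h import *
for n in("side","top"):
    p,d=camera(n); cv2.imwrite(f"pics/{n}0.png",p); np.save(f"{n}0.npy",d); print(n,camera_info(n))
    for q in("scoop","scoop_lip","scoop_grip","scoop_mid","nut_tin","dish","scale","walnut_1","jam_jar","mug","kitchen_timer","matchbox"):
        print(q,[(np.round(r["location"],1).tolist(),round(float(r["conf"]),2)) for r in finder.pinpoint(n,q)[:8]])
print(ctrl.get_obs())
E
```

```text
pics
side {'camera_matrix': array([[519.09639961,   0.        , 316.12615955],
       [  0.        , 519.09639961, 235.87981949],
       [  0.        ,   0.        ,   1.        ]]), 'origin': array([ 0.17427455, -1.1629984 ,  0.56956289]), 'attitude': array([-1.94937946,  0.02759813, -0.32948106])}
scoop [([380.9, 321.0], 0.76)]
scoop_lip [([370.6, 309.1], 0.81)]
scoop_grip [([404.7, 304.9], 0.84)]
scoop_mid [([378.7, 308.0], 0.87)]
nut_tin [([364.7, 310.5], 0.9)]
dish [([297.2, 213.0], 0.78)]
scale []
walnut_1 [([341.0, 293.5], 0.68), ([353.6, 279.9], 0.6), ([371.8, 293.1], 0.56), ([336.9, 281.6], 0.53), ([348.0, 297.4], 0.5), ([361.6, 285.1], 0.47)]
jam_jar [([382.0, 244.0], 0.68)]
mug [([240.1, 225.1], 0.85), ([337.3, 295.0], 0.45)]
kitchen_timer [([394.7, 260.7], 0.65)]
matchbox [([269.3, 276.2], 0.51)]
top {'camera_matrix': array([[490.39660973,   0.        , 314.01005898],
       [  0.        , 490.39660973, 239.05409433],
       [  0.        ,   0.        ,   1.        ]]), 'origin': array([0.35598127, 0.06425972, 1.26367334]), 'attitude': array([-2.95934499,  0.00317244, -1.
[... 546 characters left out ...]
 0.58)]
{'time_s': 1.3, 'qpos': array([-1.32059192e+00,  2.99885870e-01,  1.52098779e+00, -8.35698420e-06,
        1.32069964e+00, -6.65856545e-02]), 'joint_vel': array([ 1.38056294e-03, -7.37891486e-04,  1.66618487e-03,  6.48010969e-05,
       -6.82845459e-04, -1.45113113e-03]), 'tau': array([-1.20158456e-03, -5.31668222e+01, -3.52915692e+01,  7.08178268e-02,
        2.13304540e-02, -2.05976181e-05]), 'ee_pos': array([ 0.17133639, -0.52262693,  0.2054585 ]), 'eef_rot': array([3.14157389e+00, 9.36635035e-06, 3.16792131e-01]), 'force': array([-0.32417139,  0.56670805,  0.24802593]), 'moment': array([-0.00011549, -0.02773843, -0.03063171]), 'grip_force': 0.0, 'grip_width': 0.09407367300486437}
```

View pics/top0.png

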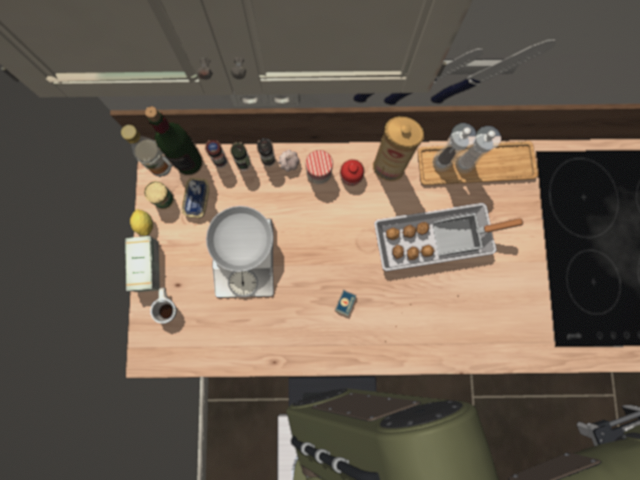

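View pics/side0.png

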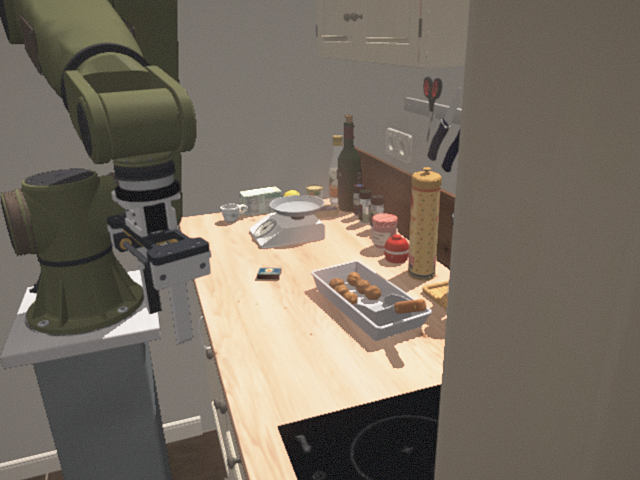

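```bash
cat >> h.py <<'E'
from scipy.spatial.transform import Rotation as Ro
def ray(n,uv):
    K,o,a=cam(n); R=Ro.from_euler("xyz",a).as_matrix()
    return o, R@np.linalg.inv(K)@np.array([uv[0],uv[1],1.])
def tri(u,v):   # side pixel, top pixel -> point, gap
    (o1,d1),(o2,d2)=ray("side",u),ray("top",v)
    t=np.linalg.lstsq(np.c_[d1,-d2],o2-o1,rcond=None)[0]
    p,q=o1+t[0]*d1,o2+t[1]*d2
    return (p+q)/2,np.linalg.norm(p-q)
def at_z(n,uv,z):
    o,d=ray(n,uv); return o+d*(z-o[2])/d[2]
def proj(n,P):
    K,o,a=cam(n); q=K@Ro.from_euler("xyz",a).as_matrix().T@(np.array(P)-o); return q[:2]/q[2]
def cloud(n,d,mask=None):
    K,o,a=cam(n); m=d>0
    if mask is not None: m&=mask
    v,u=np.nonzero(m); z=d[v,u]
    return (np.linalg.inv(K)@np.c_[u,v,np.ones(len(u))].T*z).T@Ro.from_euler("xyz",a).as_matrix().T+o
def best(n,q):
    r=finder.pinpoint(n,q); return (r[0]["location"],r[0]["conf"]) if r else (None,0)
E
python3 - <<'E'
from h import *
np.set_printoptions(precision=4,suppress=True)
S=dict(scoop=(380.9,321),scoop_lip=(370.6,309.1),scoop_grip=(404.7,304.9),scoop_mid=(378.7,308),nut_tin=(364.7,310.5),dish=(297.2,213),jam_jar=(382,244),mug=(240.1,225.1),kitchen_timer=(394.7,260.7),matchbox=(269.3,276.2))
T=dict(scoop=(450,237.8),scoop_lip=(434.8,240),scoop_grip=(497.3,225.3),scoop_mid=(458.5,235.8),nut_tin=(430.2,238.6),dish=(238.3,237.3),jam_jar=(319.5,174.6),mug=(166.9,302.9),kitchen_timer=(352.3,173.7),matchbox=(344,304.5))
for k in S: print(k,*tri(S[k],T[k]))
E
```

```text
scoop [ 0.5944 -0.2953 -0.0104] 0.009771528561849848
scoop_lip [ 0.5886 -0.2533 -0.0029] 0.011605496988103682
scoop_grip [ 0.6037 -0.388   0.0763] 6.4233856839797e-05
scoop_mid [ 0.5883 -0.305   0.0286] 0.0017158850540009163
nut_tin [ 0.5873 -0.241  -0.0107] 0.0020574121082453938
dish [0.5845 0.2548 0.0589] 0.0007609994892995374
jam_jar [0.7642 0.0481 0.008 ] 0.00414798313937386
mug [ 0.4354  0.4511 -0.0264] 0.013248168423958706
kitchen_timer [ 0.7649 -0.0389 -0.005 ] 0.005546704934974865
matchbox [ 0.4227 -0.0102 -0.0022] 0.009644328554478084
```

Run:
```python
from h import *
np.set_printoptions(precision=4,suppress=True)
d=np.load("top0.npy")
camera("top")
m=finder.cut_out("top","nut_tin")[0]["mask"]; P=cloud("top",d,m)
ms=finder.cut_out("top","scoop_grip")[0]["mask"]; S=cloud("top",d,ms)
print("tin rim z",np.percentile(P[:,2],[1,10,50,90,99]),len(P))
# rim outline: full mask hull projected at rim height
full=(m|ms).astype(np.uint8)
v,u=np.nonzero(m)
xy=np.array([at_z("top",(a,b),.044)[:2] for a,b in zip(u,v)],np.float32)
print("rect",cv2.minAreaRect(xy*1000))
print("scoop z",np.percentile(S[:,2],[1,10,50,90,99]),len(S))
H=S[(S[:,2]>.062)]
c=H.mean(0);w=np.linalg.svd(H-c)[2][0];print("handle",c,w,np.degrees(np.arctan2(w[1],w[0])),len(H)); print(H[H[:,1].argmin()],H[H[:,1].argmax()])
Pw=np.array([at_z("top",r["location"],.02) for r in finder.pinpoint("top","walnut_1")]);print("nuts",Pw)
md=finder.cut_out("top","dish")[0]["mask"]; D=cloud("top",d,md)
print("dish z",np.percentile(D[:,2],[2,10,50,90,98]))
v,u=np.nonzero(md);xy=np.array([at_z("top",(a,b),.096)[:2] for a,b in zip(u,v)],np.float32)
print("dish circle",cv2.minEnclosingCircle(xy*1000), xy.mean(0), at_z("top",(238.3,237.3),.074))
msc=finder.cut_out("top","scale")[0]["mask"]; print("scale dir pts", at_z("top",(243,282),.03))
```

```text
tin rim z [0.0179 0.0246 0.0294 0.0346 0.0382] 116
rect ((605.3057861328125, -210.8257293701172), (24.890933990478516, 31.624692916870117), 43.692562103271484)
scoop z [0.0003 0.0031 0.0079 0.0823 0.1094] 1887
handle [ 0.6    -0.3984  0.0899] [-0.1056  0.8692 -0.483 ] 96.9281553703245 285
[ 0.6093 -0.4434  0.097 ] [ 0.6054 -0.3424  0.0627]
nuts [[ 0.6023 -0.1386  0.02  ]
 [ 0.6073 -0.1784  0.02  ]
 [ 0.5515 -0.221   0.02  ]
 [ 0.5499 -0.1845  0.02  ]
 [ 0.5495 -0.1493  0.02  ]
 [ 0.609  -0.2121  0.02  ]]
dish z [0.0697 0.0717 0.077  0.0923 0.0964]Traceback (most recent call last):
  File "<stdin>", line 19, in <module>
  File "h.py", line 15, in at_z
    o,d=ray(n,uv); return o+d*(z-o[2])/d[2]
        ~~~^^^^^^
  File "h.py", line 7, in ray
    K,o,a=cam(n); R=Ro.from_euler("xyz",a).as_matrix()
          ~~~^^^
  File "h.py", line 4, in cam
    i=camera_info(n); return np.array(i["camera_matrix"]),np.array(i["origin"]),i["attitude"]
ValueError: time passes only in moves, steps and waits
```

```bash
sed -i 's/^def cam(n):/import functools\n@functools.cache\ndef cam(n):/' h.py
python3 - <<'E'
from h import *
np.set_printoptions(precision=4,suppress=True)
d=np.load("top0.npy"); P=cloud("top",d)
N=P[(abs(P[:,0]-.585)<.13)&(P[:,1]>-.42)&(P[:,1]<-.06)]
for lo,hi in((.028,.06),(.034,.055)):
    R=N[(N[:,2]>lo)&(N[:,2]<hi)]
    (c,s,a)=cv2.minAreaRect((R[:,:2]*1000).astype(np.float32)); print(len(R),c,s,a)
# floor extents
q=cloud("top",d)
for ang in np.radians([92,94,96,98,100,102]):
    e=np.array([np.cos(ang),np.sin(ang)]);f=np.array([-e[1],e[0]])
    R=N[(N[:,2]>.034)&(N[:,2]<.055)][:,:2]-[.585,-.235]
    t=R@e;s=R@f; side=abs(t)<.12
    a,b=s[side&(s>.03)],s[side&(s<-.03)]; print(np.degrees(ang),np.std(a),np.std(b),np.mean(a),np.mean(b),np.percentile(t,[1,99]))
camera("top")
md=finder.cut_out("top","dish")[0]["mask"]
v,u=np.nonzero(md);xy=np.array([at_z("top",(a,b),.096)[:2] for a,b in zip(u,v)],np.float32)
print("dish circle",cv2.minEnclosingCircle(xy*1000), xy.mean(0), at_z("top",(238.3,237.3),.074))
E
```

```text
2038 (584.087158203125, -241.5211639404297) (133.67877197265625, 293.5446472167969) 8.317178726196289
1329 (584.087158203125, -241.5211639404297) (133.67877197265625, 293.5446472167969) 8.317178726196289
92.0 0.01391055845692596 0.0102332258013631 0.058375682290260154 -0.05663122874197021 [-0.1533  0.1413]
94.0 0.01267379920652186 0.009567547181822941 0.05836684381821991 -0.05610165486172367 [-0.1525  0.1405]
96.00000000000001 0.011453067212793717 0.009421929683673138 0.058684307052392734 -0.05555338190516804 [-0.1514  0.1399]
98.0 0.010936932101586642 0.009844715412303227 0.05889228705721704 -0.05508862837924764 [-0.1505  0.1393]
100.0 0.010512741697745506 0.010736518419566514 0.059427186396653627 -0.05467514009430277 [-0.1508  0.1398]
102.0 0.010083820989063165 0.011397762882336637 0.06048275584439393 -0.05506578306175018 [-0.1514  0.1406]
dish circle ((575.6187744140625, 246.9921875), 81.23999786376953) [0.5744 0.2472] [0.582  0.2523 0.074 ]
```

>>> carry_out(
  motion=[
    [[0.2,0,0],-0.02],
    [[0.4,0,0],-0.045],
    [[0.6,0,0],-0.07],
    [[0.8,0,0],-0.09],
    [[1,0,0],-0.11],
    [[1,0,0],-0.135],
    [[1,0,0],-0.16],
    [[1,0,0],-0.18],
    [[1,0,0],-0.2],
    [[1,0,0],-0.2225],
    [[1,0,0],-0.2225],
  ],
  hand=-0.2,
)

```text
time_s: 2.75
ee_pos: [0.3614, -0.4603, 0.2054]
eef_rot: [-3.142, -0.0, 1.717]
force: [-0.9, -0.6, 0.0]
grip_width: 0.0567
grip_force: 0.0
```

```bash
cat >> h.py <<'E'
np.set_printoptions(precision=4,suppress=True)
YAW=np.radians(98.3)
def delta(target,yaw=YAW):
    o=ctrl.get_obs(); a=Ro.from_euler("xyz",o["eef_rot"]); 
    s=a.inv().apply(np.array(target)-o["ee_pos"])/.2
    t=-((yaw-o["eef_rot"][2]+np.pi)%(2*np.pi)-np.pi)/(2*np.pi)
    print("t",round(o["time_s"],2),"pos",o["ee_pos"],"rpy",o["eef_rot"],"F",o["force"],"w",round(o["grip_width"],4),"g",round(o["grip_force"],1)); print("shift",s,"turn",round(t,4))
E
python3 - <<'E'
from h import *
delta([.604,-.388,.0555])
E
```

```text
t 2.75 pos [ 0.3614 -0.4603  0.2054] rpy [-3.1416 -0.      1.7173] F [-0.8794 -0.6444  0.0451] w 0.0567 g 0.0
shift [0.1806 1.2527 0.7497] turn 0.0003
```

>>> carry_out(
  motion=[
    [[0.05,0.25,0],0],
    [[0.1,0.5,0],0],
    [[0.15,0.75,0],0],
    [[0.18,1,0],0],
    [[0.18,1,0],0],
  ],
)

```text
time_s: 3.25
ee_pos: [0.5582, -0.3932, 0.2041]
eef_rot: [-3.141, -0.001, 1.714]
force: [0.0, 0.1, -0.6]
grip_width: 0.0566
grip_force: 0.0
```

>>> carry_out(
  motion=[
    [[0,0.15,0],0],
    [[0,0.2527,0.15],0],
    [[0,0.2527,0.3],0],
    [[0,0.2527,0.3],0],
  ],
)

```text
time_s: 3.65
ee_pos: [0.6026, -0.3878, 0.1404]
eef_rot: [-3.136, -0.005, 1.712]
force: [0.2, 0.3, -0.5]
grip_width: 0.0563
grip_force: 0.0
```

Run:
```python
from h import *
a,_=camera("side"); cv2.imwrite("pics/side1.png",cv2.resize(a[200:360,300:500],(800,640))[:600])
for q in("scoop_grip","scoop_mid"): print(q,best("side",q))
b,_=camera("top")
for q in("scoop_grip","scoop_mid","scoop_lip"): print(q,best("top",q))
cv2.imwrite("pics/both1.png",np.hstack([cv2.resize(a[220:370,300:450],(400,400)),cv2.resize(b[170:290,370:570],(400,240)).copy() if 0 else cv2.resize(b[180:300,400:520],(400,400))]))
delta([.604,-.388,.0555])
```

```text
scoop_grip ([405.5, 303.2], 0.86)
scoop_mid ([298.9, 230.9], 0.62)
scoop_grip ([498.1, 223.9], 0.96)
scoop_mid ([456.6, 232.4], 0.9)
scoop_lip ([434.9, 236.0], 0.8)
t 4.0 pos [ 0.6043 -0.3892  0.1473] rpy [3.1399 0.0017 1.7139] F [ 0.0007 -0.357   0.7368] w 0.0561 g 0.0
shift [ 0.0071 -0.0013  0.4589] turn -0.0003
```

View pics/both1.png

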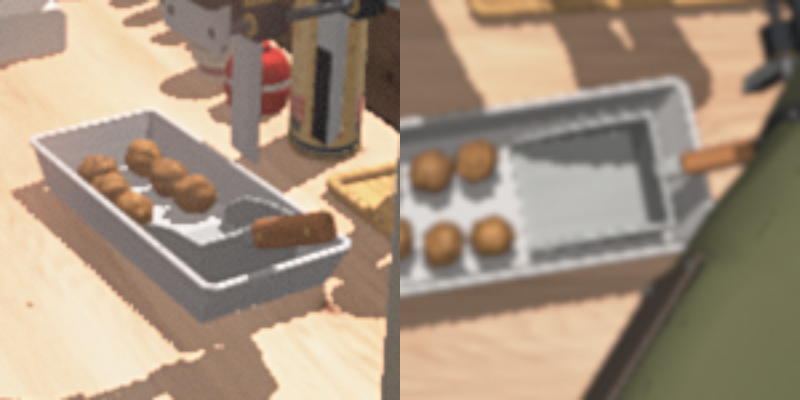

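>>> carry_out(
  motion=[
    [[0.007,0,0.15],0],
    [[0.007,0,0.3],0],
    [[0.007,0,0.4],0],
    [[0.007,0,0.458],0],
    [[0.007,0,0.458],0],
    [[0.007,0,0.458],0],
  ],
)

```text
time_s: 4.6
ee_pos: [0.6044, -0.3877, 0.0553]
eef_rot: [3.14, 0.001, 1.715]
force: [0.3, 0.4, -0.3]
grip_width: 0.0564
grip_force: 0.0
```

>>> carry_out(
  motion=[
    [[0,0,0],0],
    [[0,0,0],0],
    [[0,0,0],0],
    [[0,0,0],0],
    [[0,0,0],0],
    [[0,0,0],0],
  ],
  hand=1,
  force=58,
)

```text
time_s: 5.2
ee_pos: [0.604, -0.3874, 0.0539]
eef_rot: [3.142, 0.0, 1.715]
force: [-0.8, -0.3, 1.6]
grip_width: 0.0175
grip_force: 58.0
```

Run:
```python
from h import *
delta([.604,-.388,.0555])
```

```text
t 5.2 pos [ 0.604  -0.3874  0.0539] rpy [3.1415 0.0001 1.7148] F [-0.779  -0.2533  1.6166] w 0.0175 g 58.0
shift [-0.0031 -0.0004 -0.0079] turn -0.0001
```

>>> carry_out(
  motion=[
    [[0.02,0,0],0],
    [[0.05,0,0],0],
    [[0.085,0,0],0],
    [[0.12,0,0],0],
    [[0.155,0,0],0],
    [[0.19,0,0],0],
    [[0.225,0,0],0],
    [[0.26,0,0],0],
    [[0.26,0,0],0],
  ],
)

```text
time_s: 6.1
ee_pos: [0.5965, -0.3348, 0.0539]
eef_rot: [-3.141, -0.001, 1.716]
force: [-0.1, 1.1, 0.8]
grip_width: 0.0177
grip_force: 58.0
```

>>> carry_out(
  motion=[
    [[0.02,0,0],0],
    [[0.05,0,0],0],
    [[0.085,0,0],0],
    [[0.12,0,0],0],
    [[0.155,0,0],0],
    [[0.19,0,0],0],
    [[0.225,0,0],0],
    [[0.25,0,0],0],
    [[0.25,0,0],0],
  ],
)

```text
time_s: 7.0
ee_pos: [0.5892, -0.2854, 0.0538]
eef_rot: [-3.141, -0.001, 1.715]
force: [0.7, 1.4, 1.7]
grip_width: 0.0174
grip_force: 58.0
```

Run:
```python
from h import *
a,_=camera("side")
sd={q:best("side",q) for q in("scoop_grip","scoop_lip","scoop_mid")}
b,_=camera("top"); tp={q:best("top",q) for q in("scoop_grip","scoop_lip","scoop_mid")}
for q in sd: print(q,sd[q],tp[q])
for r in finder.pinpoint("top","walnut_1"):
    p=at_z("top",r["location"],.022)[:2]-[.584,-.2415]; e=np.array([np.cos(YAW),np.sin(YAW)]); print(round(r["conf"],2),p@e,p@[-e[1],e[0]])
cv2.imwrite("pics/both2.png",np.hstack([cv2.resize(a[220:370,300:450],(400,400)),cv2.resize(b[180:300,370:490],(400,400))]))
delta([.604,-.388,.0555])
```

```text
scoop_grip ([375.4, 281.0], 0.91) ([455.0, 230.3], 0.94)
scoop_lip ([346.5, 292.5], 0.83) ([396.5, 244.2], 0.64)
scoop_mid ([360.4, 270.6], 0.64) ([419.0, 240.2], 0.58)
0.7 0.10671930744098684 0.012603463783580517
0.69 0.09809974129059956 -0.04435758227335218
0.67 0.04954329761609234 -0.016925973739255164
0.64 0.09084552155922691 -0.0009551753130385959
0.58 0.10648324194047012 -0.02064729132792731
0.49 0.08738658845218877 0.030100231334384733
t 7.45 pos [ 0.5893 -0.2863  0.0537] rpy [-3.1415 -0.0003  1.7148] F [-0.4144  2.3994  2.5788] w 0.0176 g 58.0
shift [-0.5137 -0.0002 -0.0089] turn -0.0001
```

View pics/both2.png

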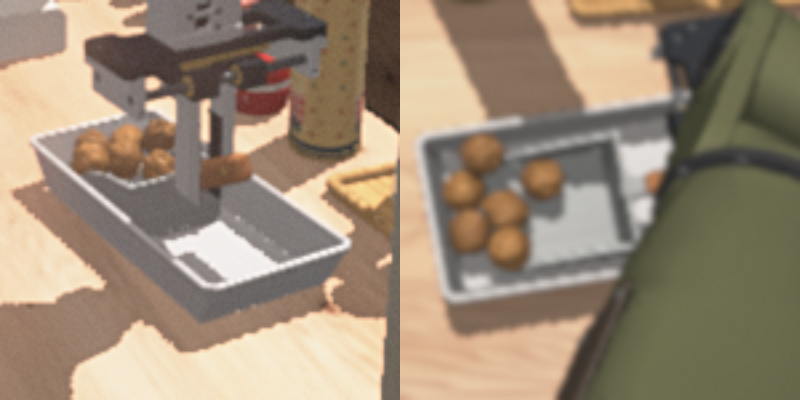

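>>> carry_out(
  motion=[
    [[0.02,0,0],0],
    [[0.04,0,0],0],
    [[0.06,0,0],0],
    [[0.08,0,0],0],
    [[0.095,0,0],0],
    [[0.095,0,0],0],
  ],
)

```text
time_s: 8.05
ee_pos: [0.5865, -0.2671, 0.0539]
eef_rot: [-3.141, -0.0, 1.715]
force: [-0.8, -1.3, 2.7]
grip_width: 0.0175
grip_force: 58.0
```

Run:
```python
from h import *
a,_=camera("side")
b,_=camera("top"); print({q:best("top",q) for q in("scoop_grip","scoop_lip","scoop_mid")})
for r in finder.pinpoint("top","walnut_1"):
    p=at_z("top",r["location"],.022)[:2]-[.584,-.2415]; e=np.array([np.cos(YAW),np.sin(YAW)]); print(round(r["conf"],2),p@e,p@[-e[1],e[0]])
cv2.imwrite("pics/both3.png",np.hstack([cv2.resize(a[220:370,300:450],(400,400)),cv2.resize(b[180:300,370:490],(400,400))]))
delta([.604,-.388,.0555])
```

```text
{'scoop_grip': (None, 0), 'scoop_lip': ([389.6, 247.7], 0.73), 'scoop_mid': ([448.9, 230.9], 0.71)}
0.63 0.11179541256505489 -0.01883655260643209
0.59 0.11370120826596714 0.016488823571097176
0.57 0.09383791202887087 0.02436102861146008
0.5 0.06107846002647693 -0.014240182887103131
0.41 0.08835811742591448 -0.0002965322141676857
t 8.35 pos [ 0.5865 -0.2673  0.0538] rpy [-3.1413 -0.0007  1.7149] F [-2.4554  1.8031  4.1716] w 0.0177 g 58.0
shift [-0.6099 -0.0001 -0.0092] turn -0.0001
```

>>> carry_out(
  motion=[
    [[0,0,0],0],
    [[-0.005,0,0.008],0],
    [[-0.015,0,0.016],0],
    [[-0.02,0,0.024],0],
    [[-0.03,0,0.032],0],
    [[-0.035,0,0.04],0],
    [[-0.04,0,0.048],0],
    [[-0.045,0,0.056],0],
    [[-0.05,0,0.06],0],
    [[-0.05,0,0.06],0],
  ],
  force=20,
)

```text
time_s: 9.35
ee_pos: [0.5885, -0.2791, 0.0432]
eef_rot: [3.14, 0.003, 1.714]
force: [-3.1, -5.5, 11.5]
grip_width: 0.0181
grip_force: 20.0
```

>>> carry_out(
  motion=[
    [[0,0,0],0],
    [[0,0,0],0],
    [[0,0,0],0],
    [[0,0,-0.02],0],
    [[0,0,-0.05],0],
    [[0,0,-0.1],0],
    [[0,0,-0.15],0],
    [[0,0,-0.2],0],
    [[0,0,-0.25],0],
    [[0,0,-0.25],0],
  ],
  force=60,
)

```text
time_s: 10.35
ee_pos: [0.5887, -0.2777, 0.0938]
eef_rot: [3.139, 0.001, 1.715]
force: [0.1, -0.6, -2.0]
grip_width: 0.0175
grip_force: 60.0
```

Run:
```python
from h import *
a,_=camera("side")
b,_=camera("top"); print({q:best("top",q) for q in("scoop_grip","scoop_lip","scoop_mid")}, best("side","scoop_lip"))
cv2.imwrite("pics/both4.png",np.hstack([cv2.resize(a[190:340,300:450],(400,400)),cv2.resize(b[180:300,370:490],(400,400))]))
delta([.604,-.388,.0555])
```

```text
{'scoop_grip': ([455.4, 228.1], 0.78), 'scoop_lip': ([395.3, 243.6], 0.88), 'scoop_mid': ([418.4, 237.1], 0.61)} ([341.2, 260.9], 0.66)
t 10.65 pos [ 0.5878 -0.2774  0.0913] rpy [-3.1408 -0.0006  1.7148] F [ 0.1837  0.029  -2.1372] w 0.0174 g 60.0
shift [-0.5591  0.0009  0.1786] turn -0.0001
```

View pics/both4.png

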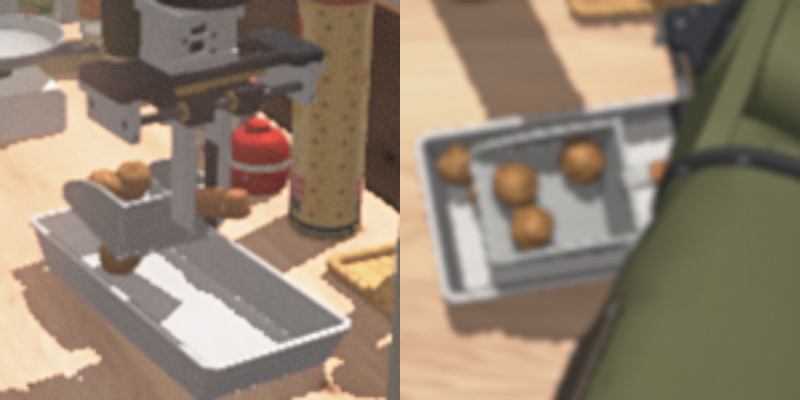

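Run:
```python
from h import *
from scipy.optimize import least_squares
L,g=tri((341.2,260.9),(395.3,243.6)); print("lip",L,g)
G=np.array([.5878,-.2774,.1103]); v=L-G; h=np.hypot(v[0],v[1]); print("tilt up",np.arctan2(v[2],h)+np.arctan2(.0715,.138), np.hypot(h,v[2]))
P=cloud("top",np.load("top0.npy")); D=P[(np.hypot(P[:,0]-.578,P[:,1]-.249)<.1)&(P[:,2]>.088)&(P[:,2]<.105)]
r=least_squares(lambda q:np.hypot(D[:,0]-q[0],D[:,1]-q[1])-q[2],[.578,.249,.08],loss="soft_l1",f_scale=.004);print(len(D),r.x)
P=cloud("side",np.load("side0.npy")); D=P[(np.hypot(P[:,0]-.578,P[:,1]-.249)<.1)&(P[:,2]>.088)&(P[:,2]<.105)]
r=least_squares(lambda q:np.hypot(D[:,0]-q[0],D[:,1]-q[1])-q[2],[.578,.249,.08],loss="soft_l1",f_scale=.004);print(len(D),r.x)
```

```text
lip [ 0.5671 -0.137   0.0678] 0.00954554086760549
tilt up 0.1872230891780597 0.14817790348285861
758 [0.5759 0.2463 0.0765]
309 [0.5819 0.2424 0.0767]
```

>>> carry_out(
  motion=[
    [[0,0,0],0],
    [[0,0,0],0],
  ],
  force=14,
)

```text
time_s: 10.85
ee_pos: [0.588, -0.2775, 0.0917]
eef_rot: [-3.141, -0.0, 1.715]
force: [-0.1, 0.0, -2.0]
grip_width: 0.0176
grip_force: 14.0
```

```bash
cat >> h.py <<'E'
def tilt(side=True):
    """scoop tilt (lip up +) from the lip seen from above / from the side, with the grip known from the TCP"""
    o=ctrl.get_obs(); G=o["ee_pos"]+[0,0,.019]; y=o["eef_rot"][2]; e=np.array([np.cos(y),np.sin(y),0])
    out=[]
    for n in(("side","top") if side else ("top",)):
        camera(n)
        for q,(x,z) in dict(scoop_lip=(.138,-.0715),scoop_mid=(.088,-.0465)).items():
            uv,c=best(n,q)
            if uv is None: continue
            th=np.linspace(-1.3,.5,361); P=[G+e*(x*np.cos(t)-z*np.sin(t))+np.array([0,0,x*np.sin(t)+z*np.cos(t)]) for t in th]
            r=[np.hypot(*(proj(n,p)-uv)) for p in P]; k=int(np.argmin(r)); out.append((n,q,round(float(th[k]),2),round(float(r[k]),1),round(float(c),2)))
    for r in out: print(*r)
    print("t",round(o["time_s"],2),"TCP",o["ee_pos"],"F",o["force"],"M",o["moment"],"w",round(o["grip_width"],4))
E
python3 - <<'E'
from h import *
tilt()
E
```

```text
side scoop_lip 0.18 5.7 0.82
side scoop_mid 0.18 2.3 0.97
top scoop_lip 0.0 1.8 0.84
top scoop_mid -0.11 1.0 0.83
t 10.85 TCP [ 0.588  -0.2775  0.0917] F [-0.1038  0.0445 -2.0227] M [-0.1379 -0.0727 -0.0274] w 0.0176
```

>>> carry_out(
  motion=[
    [[0,0,0],0],
    [[0,0,0],0],
  ],
  force=10,
)

```text
time_s: 11.35
ee_pos: [0.588, -0.2775, 0.0918]
eef_rot: [-3.142, -0.0, 1.715]
force: [0.3, -0.1, -1.9]
grip_width: 0.0178
grip_force: 10.0
```

Run:
```python
from h import *
tilt()
```

```text
side scoop_lip 0.08 3.4 0.64
side scoop_mid 0.11 1.8 0.58
top scoop_lip -0.05 0.3 0.68
top scoop_mid -0.1 0.8 0.67
t 11.35 TCP [ 0.588  -0.2775  0.0918] F [ 0.2744 -0.1447 -1.9033] M [-0.1476 -0.1265  0.0259] w 0.0178
```

>>> carry_out(
  motion=[
    [[0,0,-0.03],0],
    [[0.01,0,-0.08],0],
    [[0.03,0.01,-0.14],0],
    [[0.06,0.03,-0.2],0],
    [[0.1,0.05,-0.26],0],
    [[0.15,0.07,-0.32],0],
    [[0.21,0.09,-0.37],0],
    [[0.28,0.11,-0.4],0],
    [[0.36,0.13,-0.415],0],
    [[0.44,0.15,-0.415],0],
    [[0.52,0.17,-0.415],0],
    [[0.6,0.19,-0.415],0],
  ],
  force=60,
)

```text
time_s: 12.85
ee_pos: [0.6083, -0.1517, 0.1744]
eef_rot: [-3.141, -0.0, 1.715]
force: [0.1, -0.1, -2.4]
grip_width: 0.0174
grip_force: 60.0
```

>>> carry_out(
  motion=[
    [[0.08,0.01,0],0],
    [[0.16,0.02,0],0],
    [[0.24,0.03,0],0],
    [[0.32,0.04,0],0],
    [[0.4,0.05,0],0],
    [[0.48,0.06,0],0],
    [[0.56,0.08,0],0],
    [[0.64,0.09,0],0],
    [[0.72,0.1,0],0],
    [[0.79,0.11,0],0],
    [[0.85,0.12,0],0],
    [[0.91,0.13,0],0],
  ],
)

```text
time_s: 14.05
ee_pos: [0.608, 0.0315, 0.1748]
eef_rot: [-3.142, 0.0, 1.715]
force: [0.4, -0.7, -2.6]
grip_width: 0.0178
grip_force: 60.0
```

>>> carry_out(
  motion=[
    [[0.05,0,0],0],
    [[0.09,0,0],0],
    [[0.12,0,0],0],
    [[0.14,0,0],0],
    [[0.15,0,0],0],
    [[0.15,0,0],0],
  ],
)

```text
time_s: 14.65
ee_pos: [0.6037, 0.0603, 0.1749]
eef_rot: [3.142, -0.0, 1.715]
force: [-0.4, 0.1, -1.5]
grip_width: 0.0179
grip_force: 60.0
```

Run:
```python
from h import *
tilt(); a,_=camera("side"); b,_=camera("top")
cv2.imwrite("pics/both5.png",np.hstack([cv2.resize(a[140:290,230:380],(400,400)),cv2.resize(b[180:300,190:310],(400,400))]))
delta([.601,.0925,.146])
```

```text
side scoop_lip -0.02 4.2 0.58
side scoop_mid 0.03 4.2 0.97
top scoop_lip 0.04 0.5 0.78
top scoop_mid -0.11 1.3 0.92
t 14.65 TCP [0.6037 0.0603 0.1749] F [-0.3852  0.0569 -1.4506] M [-0.0965 -0.1108  0.0066] w 0.0179
t 15.05 pos [0.6037 0.0601 0.1749] rpy [-3.1416  0.      1.7146] F [ 0.0255  0.7256 -1.6342] w 0.0175 g 60.0
shift [0.1622 0.0097 0.1443] turn -0.0002
```

View pics/both5.png

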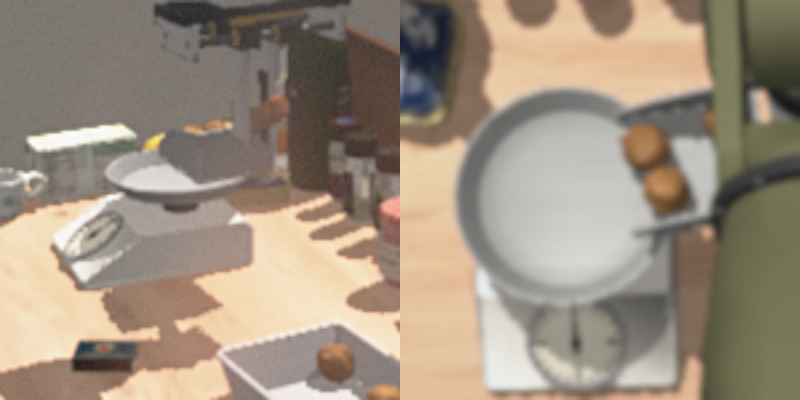

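>>> carry_out(
  motion=[
    [[0.01,0,0],0],
    [[0.025,0,0.01],0],
    [[0.045,0.005,0.02],0],
    [[0.07,0.01,0.03],0],
    [[0.095,0.01,0.04],0],
    [[0.12,0.01,0.05],0],
    [[0.14,0.01,0.06],0],
    [[0.155,0.01,0.07],0],
    [[0.162,0.01,0.077],0],
    [[0.165,0.01,0.08],0],
    [[0.165,0.01,0.08],0],
  ],
)

```text
time_s: 16.15
ee_pos: [0.6009, 0.0932, 0.1588]
eef_rot: [-3.141, 0.0, 1.715]
force: [-0.1, -0.6, -2.1]
grip_width: 0.0174
grip_force: 60.0
```

```bash
cat >> h.py <<'E'
def crop(name):
    a,_=camera("side"); b,_=camera("top")
    cv2.imwrite(name,np.hstack([cv2.resize(a[160:260,250:350],(400,400),interpolation=3),cv2.resize(b[180:300,190:310],(400,400))]))
def nuts():
    for r in finder.pinpoint("top","walnut_1"):
        p=at_z("top",r["location"],.1); print("nut",round(r["conf"],2),p[:2]-[.578,.247])
E
python3 - <<'E'
from h import *
tilt(); crop("pics/both6.png"); nuts()
delta([.601,.0925,.1585])
E
```

```text
side scoop_lip 0.04 3.4 0.88
side scoop_mid -0.04 1.9 0.82
top scoop_lip 0.02 0.9 0.66
top scoop_mid -0.02 0.3 0.84
t 16.15 TCP [0.6009 0.0932 0.1588] F [-0.1395 -0.5608 -2.0872] M [-0.1333 -0.1189  0.0094] w 0.0174
nut 0.72 [ 0.0288 -0.0262]
nut 0.6 [ 0.0291 -0.4418]
nut 0.56 [ 0.013  -0.3655]
nut 0.44 [-0.0048 -0.0346]
nut 0.44 [-0.0404 -0.5347]
t 16.6 pos [0.601  0.0931 0.1589] rpy [3.1416 0.     1.7147] F [ 0.3805  0.4674 -1.9446] w 0.018 g 60.0
shift [-0.0032 -0.0003  0.0018] turn -0.0001
```

View pics/both6.png

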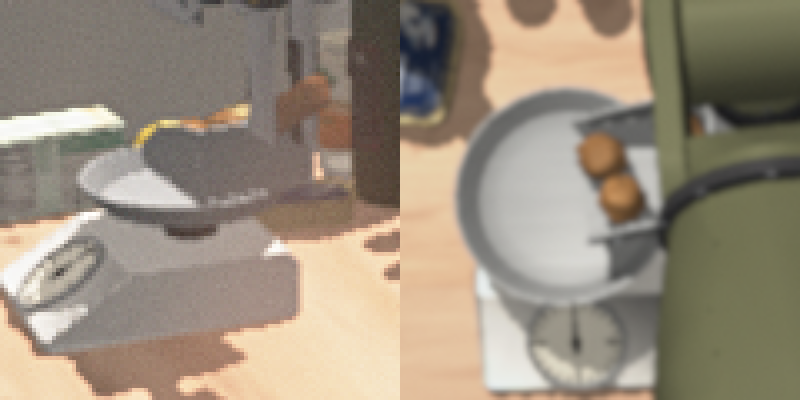

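>>> carry_out(
  motion=[
    [[0.01,0,-0.01],0],
    [[0.03,0,-0.03],0],
    [[0.06,0,-0.05],0],
    [[0.08,0,-0.06],0],
    [[0.08,0,-0.06],0],
  ],
)

```text
time_s: 17.1
ee_pos: [0.5987, 0.1098, 0.1714]
eef_rot: [3.141, -0.0, 1.716]
force: [-0.1, 0.1, -2.1]
grip_width: 0.0178
grip_force: 60.0
```

>>> carry_out(
  motion=[
    [[0,0,0],0],
    [[0,0,0],0],
  ],
  force=10,
)

```text
time_s: 17.3
ee_pos: [0.5986, 0.1089, 0.1707]
eef_rot: [-3.141, 0.0, 1.715]
force: [-0.6, -1.8, -1.6]
grip_width: 0.0177
grip_force: 10.0
```

>>> carry_out(
  motion=[
    [[0,0,0],0],
  ],
  force=60,
)

```text
time_s: 17.4
ee_pos: [0.5986, 0.1089, 0.1707]
eef_rot: [-3.141, -0.0, 1.715]
force: [-0.1, 0.2, -2.2]
grip_width: 0.0177
grip_force: 60.0
```

Run:
```python
from h import *
tilt(); crop("pics/both7.png"); nuts()
```

```text
side scoop_lip -0.04 4.1 0.6
side scoop_mid 0.07 1.7 0.83
top scoop_lip -0.01 1.5 0.74
top scoop_mid -0.11 0.5 0.9
t 17.4 TCP [0.5986 0.1089 0.1707] F [-0.0556  0.1519 -2.1972] M [-0.1099 -0.1036  0.009 ] w 0.0177
nut 0.63 [ 0.0288 -0.0068]
nut 0.61 [ 0.0184 -0.443 ]
nut 0.57 [-0.034  -0.5352]
nut 0.57 [-0.1573  0.1629]
nut 0.54 [-0.0113 -0.0219]
nut 0.51 [ 0.0391 -0.0604]
nut 0.42 [ 0.0194 -0.3602]
```

>>> carry_out(
  motion=[
    [[0,0,0],0],
    [[0,0,0],0],
    [[0,0,0],0],
  ],
  force=8,
)

```text
time_s: 18.15
ee_pos: [0.5987, 0.109, 0.1708]
eef_rot: [-3.142, 0.0, 1.715]
force: [-0.0, -1.0, -2.7]
grip_width: 0.0176
grip_force: 8.0
```

>>> carry_out(
  motion=[
    [[0,0,0],0],
  ],
  force=60,
)

```text
time_s: 18.25
ee_pos: [0.5987, 0.109, 0.1708]
eef_rot: [-3.142, -0.0, 1.715]
force: [-0.2, -0.0, -2.2]
grip_width: 0.0175
grip_force: 60.0
```

Run:
```python
from h import *
tilt(); crop("pics/both7.png"); nuts()
```

```text
side scoop_lip -1.3 72.3 0.72
side scoop_mid -0.13 1.2 0.6
top scoop_lip -0.22 2.8 0.93
top scoop_mid -0.3 1.8 0.8
t 18.25 TCP [0.5987 0.109  0.1708] F [-0.1966 -0.0223 -2.2163] M [-0.1141 -0.0898  0.0007] w 0.0175
nut 0.6 [-0.0226  0.0522]
nut 0.58 [-0.0406 -0.5359]
nut 0.57 [ 0.0185 -0.3604]
nut 0.53 [0.0314 0.0418]
nut 0.52 [ 0.0221 -0.4415]
nut 0.43 [-0.0004 -0.0135]
```

View pics/both7.png

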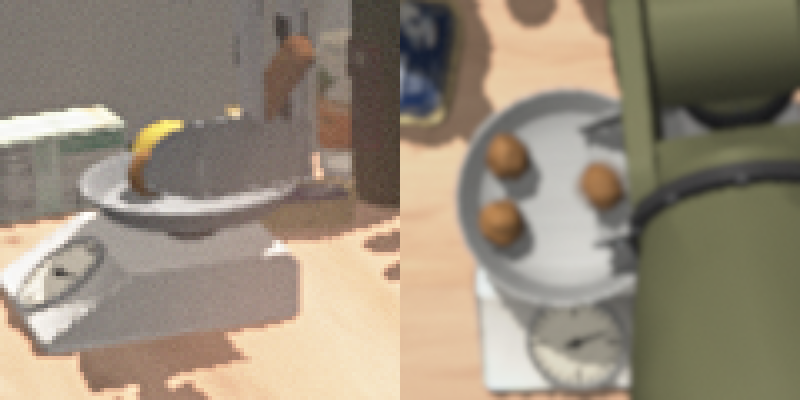

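```bash
cat >> h.py <<'E'
def needle(b=None):
    if b is None: b,_=camera("top")
    g=cv2.cvtColor(b,cv2.COLOR_BGR2GRAY).astype(np.float32); c=np.array([243.1,283.5])
    an=np.radians(np.arange(0,360,5)); s=[]
    for a in an:
        r=np.linspace(2.5,7,10); mp=(c[:,None]+r*np.array([[np.sin(a)],[-np.cos(a)]])).astype(np.float32)
        s.append(cv2.remap(g,mp[0][None],mp[1][None],1).mean())
    k=np.argsort(s)[:6]; print("needle dark at deg",np.degrees(an[k]).round().tolist(),np.round(np.array(s)[k]).tolist(),"median",np.median(s).round())
E
python3 - <<'E'
from h import *
needle(); nuts(); needle(); needle(cv2.imread("pics/top0.png"))
E
```

```text
needle dark at deg [55.0, 60.0, 50.0, 45.0, 65.0, 40.0] [114.0, 115.0, 116.0, 121.0, 121.0, 126.0] median 142.0
nut 0.73 [-0.0241  0.0136]
nut 0.73 [ 0.0204 -0.4426]
nut 0.71 [-0.0401 -0.535 ]
nut 0.69 [ 0.0231 -0.3669]
nut 0.64 [-0.0139  0.0471]
nut 0.21 [-0.1615  0.1611]
nut 0.17 [ 0.0192 -0.0615]
needle dark at deg [95.0, 100.0, 90.0, 300.0, 295.0, 305.0] [115.0, 116.0, 120.0, 120.0, 121.0, 121.0] median 144.0
needle dark at deg [345.0, 350.0, 340.0, 355.0, 335.0, 0.0] [99.0, 99.0, 103.0, 105.0, 110.0, 112.0] median 139.0
```

>>> carry_out(
  motion=[
    [[0,0,0],0],
    [[0,0,0],0],
    [[0,0,0],0],
    [[0,0,0],0],
    [[0,0,0],0],
  ],
)

```text
time_s: 19.35
ee_pos: [0.5987, 0.109, 0.1708]
eef_rot: [-3.142, -0.0, 1.715]
force: [-0.5, 0.4, -1.8]
grip_width: 0.0177
grip_force: 60.0
```

Run:
```python
from h import *
needle(); nuts(); tilt(); needle()
```

```text
needle dark at deg [90.0, 85.0, 95.0, 295.0, 80.0, 300.0] [116.0, 117.0, 117.0, 121.0, 121.0, 121.0] median 144.0
nut 0.71 [-0.004   0.0285]
nut 0.69 [ 0.0228 -0.4454]
nut 0.62 [ 0.0148 -0.3588]
nut 0.6 [-0.0318 -0.0014]
nut 0.52 [-0.0358 -0.537 ]
nut 0.5 [0.0353 0.0147]
side scoop_lip -0.27 4.2 0.61
side scoop_mid -0.23 0.6 0.83
top scoop_lip -0.2 2.4 0.68
top scoop_mid -0.3 1.4 0.66
t 19.45 TCP [0.5987 0.109  0.1708] F [ 0.3238 -0.3408 -1.5815] M [-0.1258 -0.1233  0.0303] w 0.0178
needle dark at deg [85.0, 90.0, 95.0, 80.0, 295.0, 300.0] [116.0, 116.0, 117.0, 120.0, 120.0, 121.0] median 144.0
```

>>> carry_out(
  motion=[
    [[-0.01,0,-0.01],0],
    [[-0.04,0,-0.05],0],
    [[-0.08,0,-0.12],0],
    [[-0.15,0,-0.2],0],
    [[-0.25,0,-0.28],0],
    [[-0.38,0,-0.32],0],
    [[-0.5,0,-0.32],0],
    [[-0.55,0,-0.32],0],
    [[-0.55,0,-0.32],0],
  ],
)

```text
time_s: 20.7
ee_pos: [0.6145, -0.0011, 0.2354]
eef_rot: [3.141, 0.0, 1.713]
force: [-0.4, 0.6, -1.3]
grip_width: 0.0175
grip_force: 60.0
```

Run:
```python
from h import *
needle()
def z(n,c,r=16,k=6):
    im=np.mean([camera(n)[0].astype(float) for _ in range(k)],0).astype(np.uint8)
    return cv2.resize(im[c[1]-r:c[1]+r,c[0]-r:c[0]+r],(400,400),interpolation=cv2.INTER_CUBIC)
T=z("top",(243,284)); S=z("side",(265,228))
T0=cv2.imread("pics/top0.png")
nuts()
cv2.imwrite("pics/dial.png",np.hstack([T,S]))
delta([.6,-.35,.22])
```

```text
needle dark at deg [85.0, 90.0, 95.0, 80.0, 295.0, 300.0] [117.0, 117.0, 118.0, 121.0, 121.0, 122.0] median 145.0
nut 0.73 [-0.0039  0.0379]
nut 0.65 [-0.0388  0.0064]
nut 0.56 [-0.0423 -0.538 ]
nut 0.5 [ 0.0503 -0.1791]
nut 0.48 [ 0.0265 -0.45  ]
nut 0.46 [0.0347 0.028 ]
nut 0.35 [ 0.008  -0.3658]
t 21.4 pos [0.6145 0.0002 0.2349] rpy [-3.1416 -0.      1.7149] F [ 0.526  0.207 -0.876] w 0.0175 g 60.0
shift [-1.7225 -0.3229  0.0743] turn -0.0001
```

View pics/dial.png

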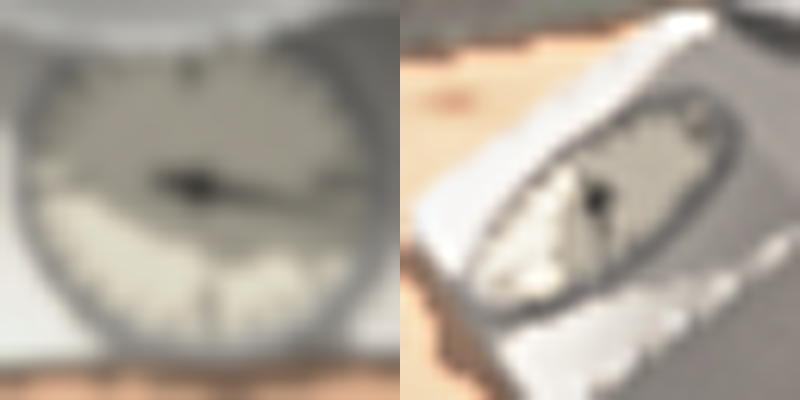

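>>> carry_out(
  motion=[
    [[-0.06,-0.02,0],0],
    [[-0.15,-0.05,0],0],
    [[-0.3,-0.1,0],0],
    [[-0.45,-0.15,0],0],
    [[-0.6,-0.2,0],0],
    [[-0.75,-0.26,0],0],
    [[-0.9,-0.32,0],0],
    [[-1,-0.32,0],0],
  ],
)

```text
time_s: 22.2
ee_pos: [0.5787, -0.2098, 0.2352]
eef_rot: [3.142, 0.0, 1.713]
force: [0.3, -0.5, -1.0]
grip_width: 0.0174
grip_force: 60.0
```

>>> carry_out(
  motion=[
    [[-0.15,0,0],0],
    [[-0.3,0,0],0],
    [[-0.45,0,0],0],
    [[-0.6,0,0],0],
    [[-0.7,0,0],0],
    [[-0.77,0,0],0],
    [[-0.82,0,0],0],
    [[-0.84,0,0],0],
    [[-0.84,0,0],0],
  ],
)

```text
time_s: 23.1
ee_pos: [0.6039, -0.3734, 0.2346]
eef_rot: [-3.141, -0.0, 1.715]
force: [-0.5, 0.2, -1.2]
grip_width: 0.0176
grip_force: 60.0
```

>>> carry_out(
  motion=[
    [[0,0,0],0],
    [[0,0,0],0],
    [[0,0,0],0],
    [[0,0,0],0],
    [[0,0,0],0],
  ],
  force=5,
)

```text
time_s: 23.6
ee_pos: [0.604, -0.373, 0.235]
eef_rot: [3.141, 0.0, 1.715]
force: [-0.2, 0.3, -1.0]
grip_width: 0.018
grip_force: 5.0
```

>>> carry_out(
  motion=[
    [[0,0,0],0],
    [[0,0,0],0],
    [[0,0,0],0],
  ],
  force=30,
)

```text
time_s: 23.9
ee_pos: [0.6039, -0.3732, 0.2348]
eef_rot: [-3.142, 0.0, 1.715]
force: [-0.0, -0.4, -1.9]
grip_width: 0.0177
grip_force: 30.0
```

```bash
cat >> h.py <<'E'
e2=np.array([np.cos(YAW),np.sin(YAW)])
def tinnuts():
    camera("side"); s=[r["location"] for r in finder.pinpoint("side","walnut_1") if r["conf"]>.3]
    camera("top"); t=[r["location"] for r in finder.pinpoint("top","walnut_1") if r["conf"]>.3]
    for b in t:
        q=at_z("top",b,.02)
        if abs(q[1]+.24)>.2: continue
        p=q[:2]-[.584,-.2415]; m=[(tri(a,b)) for a in s]; m=[(g,x[2]) for x,g in m if g<.012 and -.01<x[2]<.1]
        print("tin nut along,cross",p@e2,p@[-e2[1],e2[0]],"tri gap,z",[(round(float(g),4),round(float(z),3)) for g,z in m])
E
python3 - <<'E'
from h import *
tilt(); tinnuts()
a=[r["location"] for r in finder.pinpoint("side","walnut_1")]; print(np.round(a,0).tolist())
g=cv2.cvtColor(cv2.imread("pics/dial.png")[:, :400],cv2.COLOR_BGR2GRAY).astype(np.float32)
an=np.radians(np.arange(60,130,2)); s=[np.mean([g[int(185-r*np.cos(t)),int(200+r*np.sin(t))] for r in range(60,112,3)]) for t in an]; print(list(zip(np.degrees(an).round().astype(int).tolist(),np.round(s).astype(int).tolist())))
delta([.603,-.373,.235])
E
```

```text
side scoop_mid -0.21 0.7 0.57
top scoop_lip -0.28 0.2 0.79
top scoop_mid -0.36 1.3 0.64
t 23.9 TCP [ 0.6039 -0.3732  0.2348] F [-0.0081 -0.3633 -1.9048] M [-0.1089 -0.1364  0.0215] w 0.0177
tin nut along,cross 0.10975889909584231 -0.039410025856333436 tri gap,z [(0.0089, 0.02)]
tin nut along,cross 0.027748083304258767 -0.037366250561864024 tri gap,z [(0.0022, 0.016)]
tin nut along,cross -0.07004226006527745 0.04003766270156992 tri gap,z [(0.0059, 0.025)]
[[357.0, 275.0], [373.0, 291.0], [307.0, 203.0], [297.0, 202.0], [368.0, 315.0], [288.0, 208.0]]
[(60, 149), (62, 149), (64, 150), (66, 150), (68, 150), (70, 150), (72, 150), (74, 149), (76, 148), (78, 147), (80, 145), (82, 144), (84, 142), (86, 140), (88, 136), (90, 131), (92, 128), (94, 125), (96, 121), (98, 118), (100, 116), (102, 116), (104, 117), (106, 119), (108, 123), (110, 127), (112, 132), (114, 136), (116, 140), (118, 143), (120, 146), (122, 148), (124, 151), (126, 154), (128, 157)]
t 24.45 pos [ 0.6039 -0.3732  0.2348] rpy [-3.1416 -0.      1.7148] F [-0.6303  0.5528 -1.2827] w 0.0179 g 30.0
shift [ 0.0017 -0.0045 -0.0008] turn -0.0001
```

>>> carry_out(
  motion=[
    [[0,0,0],0],
    [[0,0,0],0],
    [[0,0,-0.1],0],
    [[0,0,-0.25],0],
    [[0,0,-0.25],0],
  ],
  force=3,
)

```text
time_s: 24.95
ee_pos: [0.6046, -0.3736, 0.2895]
eef_rot: [3.137, 0.005, 1.715]
force: [-0.1, 0.4, -1.0]
grip_width: 0.0181
grip_force: 3.0
```

>>> carry_out(
  motion=[
    [[0,0,0],0],
    [[0,0,0],0],
  ],
  force=20,
)

```text
time_s: 25.15
ee_pos: [0.6037, -0.373, 0.2832]
eef_rot: [-3.14, -0.001, 1.715]
force: [1.3, -0.0, -1.3]
grip_width: 0.0178
grip_force: 20.0
```

Run:
```python
from h import *
tilt()
```

```text
side scoop_lip -0.72 4.0 0.86
side scoop_mid 0.16 72.6 0.54
top scoop_lip -0.69 2.5 0.85
top scoop_mid -0.74 1.2 0.78
t 25.15 TCP [ 0.6037 -0.373   0.2832] F [ 1.3488 -0.0143 -1.2907] M [-0.0498 -0.0801 -0.0011] w 0.0178
```

>>> carry_out(
  motion=[
    [[0,0,0.1],0],
    [[0,0,0.25],0],
    [[0,0,0.25],0],
    [[0,0,0.1],0],
    [[0,0,-0.1],0],
    [[0,0,-0.1],0],
  ],
  force=3,
)

```text
time_s: 26.05
ee_pos: [0.6047, -0.3737, 0.3129]
eef_rot: [3.134, 0.007, 1.715]
force: [-0.4, -0.1, 0.1]
grip_width: 0.0176
grip_force: 3.0
```

>>> carry_out(
  motion=[
    [[0,0,0],0],
    [[0,0,0],0],
  ],
  force=20,
)

```text
time_s: 26.25
ee_pos: [0.6038, -0.3731, 0.3041]
eef_rot: [-3.141, -0.001, 1.715]
force: [0.9, -0.5, -1.0]
grip_width: 0.018
grip_force: 20.0
```

Run:
```python
from h import *
tilt(); tinnuts()
```

```text
side scoop_lip -0.72 0.5 0.88
side scoop_mid -0.64 1.3 0.87
top scoop_lip -0.67 1.5 0.84
top scoop_mid -0.83 2.2 0.84
t 26.25 TCP [ 0.6038 -0.3731  0.3041] F [ 0.9485 -0.4578 -1.005 ] M [-0.0509 -0.1098 -0.0316] w 0.018
tin nut along,cross 0.10812562656161875 -0.0340771903541761 tri gap,z [(0.0103, 0.022)]
tin nut along,cross 0.020231697585254456 -0.036709250818264816 tri gap,z [(0.0016, 0.021)]
tin nut along,cross -0.06957021815908469 0.04101571937764845 tri gap,z []
```

>>> carry_out(
  motion=[
    [[-0.02,0,0.1],0],
    [[-0.045,0,0.25],0],
    [[-0.045,0,0.4],0],
    [[-0.045,0,0.55],0],
    [[-0.045,0,0.65],0],
    [[-0.045,0,0.72],0],
    [[-0.045,0,0.77],0],
    [[-0.045,0,0.8],0],
    [[-0.045,0,0.815],0],
    [[-0.045,0,0.815],0],
  ],
  force=60,
)

```text
time_s: 27.75
ee_pos: [0.6066, -0.3859, 0.1483]
eef_rot: [3.135, 0.011, 1.714]
force: [0.4, -11.7, 25.0]
grip_width: 0.0174
grip_force: 60.1
```

Run:
```python
from h import *
tilt(); tinnuts()
a,_=camera("side"); b,_=camera("top")
cv2.imwrite("pics/both8.png",np.hstack([cv2.resize(a[220:370,300:450],(400,400)),cv2.resize(b[180:300,400:520],(400,400))]))
```

```text
side scoop_lip -0.72 4.8 0.72
side scoop_mid -0.69 2.6 0.74
top scoop_mid -0.72 3.1 0.84
t 27.75 TCP [ 0.6066 -0.3859  0.1483] F [  0.3574 -11.6568  24.9645] M [-2.4838  0.9149  0.5435] w 0.0174
tin nut along,cross 0.11385322483093212 -0.045676060239421404 tri gap,z [(0.0007, 0.013)]
tin nut along,cross -0.07176024956918858 0.04057332865329462 tri gap,z [(0.006, 0.034), (0.0096, 0.019)]
tin nut along,cross 0.021914520648967543 -0.038853115551107584 tri gap,z [(0.0056, 0.025)]
```

View pics/both8.png

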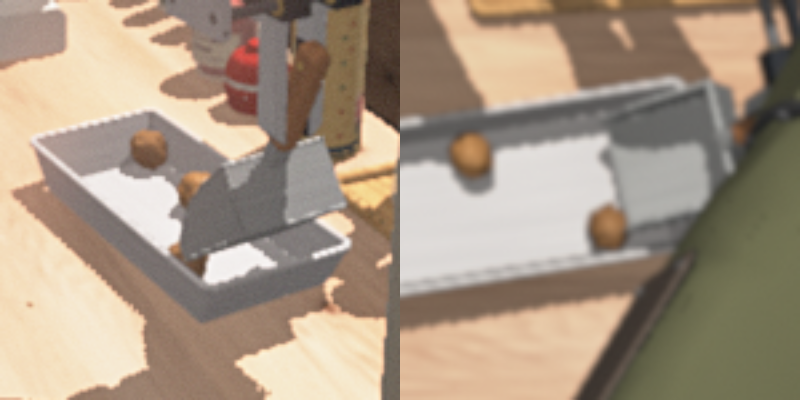

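>>> carry_out(
  motion=[
    [[0,0,-0.05],0],
    [[-0.02,0,-0.1],0],
    [[-0.05,0,-0.1],0],
    [[-0.05,0,-0.06],0],
    [[-0.05,0,-0.025],0],
    [[-0.05,0,-0.025],0],
    [[-0.03,0,-0.025],0],
    [[0,0,-0.025],0],
    [[0.03,0,-0.02],0],
    [[0.06,0,-0.01],0],
  ],
)

```text
time_s: 29.35
ee_pos: [0.605, -0.3727, 0.1501]
eef_rot: [3.135, 0.01, 1.715]
force: [2.0, -14.7, 39.7]
grip_width: 0.0177
grip_force: 60.1
```

Run:
```python
from h import *
tilt(); tinnuts()
```

```text
side scoop_lip -0.71 3.7 0.79
side scoop_mid -0.69 2.6 0.92
top scoop_lip -0.66 0.4 0.84
top scoop_mid -0.76 0.6 0.78
t 29.35 TCP [ 0.605  -0.3727  0.1501] F [  2.0116 -14.7315  39.6997] M [-2.5015  1.1582  0.5537] w 0.0177
tin nut along,cross 0.017315982933383035 -0.03678256135494042 tri gap,z []
tin nut along,cross -0.06707287470645021 0.04167233343705429 tri gap,z [(0.0103, 0.029)]
tin nut along,cross 0.11249912655838729 -0.043053088407002005 tri gap,z [(0.0002, 0.017)]
```

>>> carry_out(
  motion=[
    [[0,0,-0.05],0],
    [[0,0,-0.12],0],
    [[0,0,-0.2],0],
    [[0.05,0,-0.25],0],
    [[0.15,0,-0.25],0],
    [[0.25,0,-0.25],0],
    [[0.3,0,-0.25],0],
    [[0.3,0,-0.25],0],
  ],
)

```text
time_s: 30.65
ee_pos: [0.595, -0.3094, 0.1943]
eef_rot: [3.141, -0.0, 1.716]
force: [-0.6, -0.2, -1.1]
grip_width: 0.0177
grip_force: 60.0
```

Run:
```python
from h import *
tilt(); tinnuts()
camera("side");camera("top")
for q in("scoop_lip","scoop_grip"):
    s,t=best("side",q)[0],best("top",q)[0]
    if s is not None and t is not None:
        P,g=tri(s,t); p=P[:2]-[.584,-.2415]; print(q,P,"gap",g,"along,cross",p@e2,p@[-e2[1],e2[0]])
p=ctrl.get_obs()["ee_pos"][:2]-[.584,-.2415];print("tcp along,cross",p@e2,p@[-e2[1],e2[0]])
```

```text
side scoop_lip -0.73 2.2 0.88
side scoop_mid -0.61 2.5 0.67
top scoop_lip -0.7 2.5 0.84
top scoop_mid -0.82 3.2 0.92
t 30.65 TCP [ 0.595  -0.3094  0.1943] F [-0.6327 -0.1839 -1.0846] M [-0.0965 -0.1033 -0.0005] w 0.0177
tin nut along,cross 0.10784840025115441 -0.03696968064230746 tri gap,z []
tin nut along,cross 0.020483964813679013 -0.03808972687603723 tri gap,z [(0.0003, 0.014)]
tin nut along,cross -0.06587293519099115 0.047265724703236325 tri gap,z [(0.0112, 0.027)]
scoop_lip [ 0.5866 -0.2521  0.0726] gap 0.005399424883196181 along,cross -0.010822636169448832 -0.001097954122201818
scoop_grip [0.6931 0.2053 0.0193] gap 0.29345865412866895 along,cross 0.4264062561082554 -0.1724565466066949
tcp along,cross -0.0702182746672735 -0.0007726854798396059
```

>>> carry_out(
  motion=[
    [[0,0,0.06],0],
    [[0,0,0.14],0],
    [[0,0,0.22],0],
    [[0,0,0.27],0],
    [[0,0,0.3],0],
    [[0,0,0.315],0],
    [[0,0,0.325],0],
    [[0,0,0.325],0],
  ],
)

```text
time_s: 32.25
ee_pos: [0.595, -0.3109, 0.1291]
eef_rot: [3.141, 0.0, 1.715]
force: [-1.0, 0.4, -1.3]
grip_width: 0.0177
grip_force: 60.0
```

Run:
```python
from h import *
tilt(); tinnuts()
```

```text
side scoop_lip -0.69 4.4 0.75
side scoop_mid -0.69 4.9 0.67
top scoop_lip 0.29 168.1 0.58
top scoop_mid -0.72 1.7 0.89
t 32.25 TCP [ 0.595  -0.3109  0.1291] F [-1.0474  0.4375 -1.3493] M [-0.0175 -0.1102 -0.0148] w 0.0177
tin nut along,cross 0.1155017556414417 -0.04245988557811255 tri gap,z [(0.0004, 0.007)]
tin nut along,cross 0.017459928739795582 -0.04002376900228967 tri gap,z []
```

>>> carry_out(
  motion=[
    [[0.03,0,0.01],0],
    [[0.07,0,0.01],0],
    [[0.11,0,0.01],0],
    [[0.15,0,0.01],0],
    [[0.19,0,0.01],0],
    [[0.23,0,0.01],0],
    [[0.27,0,0.01],0],
    [[0.31,0,0.01],0],
    [[0.34,0,0.01],0],
    [[0.36,0,0.01],0],
    [[0.36,0,0.01],0],
  ],
)

```text
time_s: 33.85
ee_pos: [0.5846, -0.2391, 0.1269]
eef_rot: [3.142, -0.0, 1.715]
force: [-0.0, -0.0, -1.0]
grip_width: 0.0181
grip_force: 60.0
```

Run:
```python
from h import *
tilt(); tinnuts()
camera("side");camera("top")
s,t=best("side","scoop_lip")[0],best("top","scoop_lip")[0]
if s is not None and t is not None:
    P,g=tri(s,t); p=P[:2]-[.584,-.2415]; print(P,"gap",g,"along,cross",p@e2,p@[-e2[1],e2[0]])
p=ctrl.get_obs()["ee_pos"][:2]-[.584,-.2415];print("tcp along,cross",p@e2,p@[-e2[1],e2[0]])
```

```text
side scoop_lip -0.74 2.4 0.78
side scoop_mid -0.7 2.6 0.56
top scoop_lip -0.69 1.6 0.65
top scoop_mid -0.76 0.7 0.86
t 33.85 TCP [ 0.5846 -0.2391  0.1269] F [-0.0398 -0.0247 -0.9967] M [-0.0428 -0.0716 -0.008 ] w 0.0181
tin nut along,cross 0.08881174697621311 0.007994717375110606 tri gap,z []
tin nut along,cross 0.11218139313283171 -0.04193294000224176 tri gap,z []
[ 0.5786 -0.1756  0.0025] gap 0.011751078000538907 along,cross 0.0659778170993321 -0.0041685296890588055
tcp along,cross 0.0017952851372890972 -0.0008176372856674701
```

>>> carry_out(
  motion=[
    [[0,0,0],0],
    [[-0.04,0,0.025],0],
    [[-0.085,0,0.05],0],
    [[-0.13,0,0.08],0],
    [[-0.16,0,0.1],0],
    [[-0.19,0,0.125],0],
    [[-0.22,0,0.15],0],
    [[-0.25,0,0.175],0],
    [[-0.28,0,0.205],0],
    [[-0.3,0,0.235],0],
    [[-0.3,0,0.235],0],
  ],
  force=8,
)

```text
time_s: 35.65
ee_pos: [0.5928, -0.2994, 0.0787]
eef_rot: [-3.14, -0.001, 1.714]
force: [-0.6, -0.5, -0.7]
grip_width: 0.0178
grip_force: 8.0
```

Run:
```python
from h import *
tilt(); tinnuts()
```

```text
side scoop_lip -0.51 13.4 0.4
side scoop_mid -0.25 0.8 0.73
top scoop_lip -0.24 2.7 0.82
top scoop_mid -0.21 0.7 0.84
t 35.65 TCP [ 0.5928 -0.2994  0.0787] F [-0.6187 -0.526  -0.7384] M [-0.101  -0.0929 -0.0088] w 0.0178
tin nut along,cross 0.08849029272579892 0.01041988717994757 tri gap,z [(0.0011, 0.02)]
tin nut along,cross 0.1121407551250034 -0.04781397529175445 tri gap,z [(0.0013, 0.013)]
```

Flattening works (tilt about −0.22). Finish it down to the floor.

>>> carry_out(
  motion=[
    [[-0.02,0,0.03],0],
    [[-0.045,0,0.06],0],
    [[-0.065,0,0.09],0],
    [[-0.08,0,0.11],0],
    [[-0.085,0,0.125],0],
    [[-0.085,0,0.13],0],
    [[-0.085,0,0.13],0],
  ],
  force=6,
)

```text
time_s: 36.85
ee_pos: [0.5956, -0.3164, 0.0542]
eef_rot: [3.141, 0.001, 1.715]
force: [-1.1, -2.7, 3.2]
grip_width: 0.0182
grip_force: 6.0
```

Run:
```python
from h import *
tilt(); tinnuts()
```

```text
side scoop_mid 0.03 2.4 0.57
top scoop_lip -0.1 1.3 0.83
top scoop_mid -0.25 1.1 0.86
t 36.85 TCP [ 0.5956 -0.3164  0.0542] F [-1.0703 -2.7001  3.2046] M [-0.6265  0.2233 -0.0064] w 0.0182
tin nut along,cross 0.09994747811618256 -0.03705142646955856 tri gap,z [(0.0024, 0.018)]
tin nut along,cross 0.0887452881943073 0.017229225472185212 tri gap,z [(0.0053, 0.016)]
```

>>> carry_out(
  motion=[
    [[0,0,0],0],
    [[0,0,0],0],
    [[0,0,0],0],
    [[0,0,0],0],
    [[0,0,0],0],
  ],
  hand=-0.2,
)

```text
time_s: 37.85
ee_pos: [0.5956, -0.3157, 0.0537]
eef_rot: [-3.141, -0.0, 1.715]
force: [-0.2, -0.1, 0.4]
grip_width: 0.0543
grip_force: 0.0
```

>>> carry_out(
  motion=[
    [[0,0,-0.1],0],
    [[0,0,-0.25],0],
    [[0,0,-0.45],0],
    [[0,0,-0.65],0],
    [[0,0,-0.8],0],
    [[0,0,-0.9],0],
    [[0,0,-0.9],0],
  ],
)

```text
time_s: 38.55
ee_pos: [0.5963, -0.3162, 0.237]
eef_rot: [3.138, 0.003, 1.715]
force: [-0.8, -0.5, -0.1]
grip_width: 0.0565
grip_force: 0.0
```

>>> carry_out(
  motion=[
    [[-0.2,-0.1,0],0],
    [[-0.4,-0.3,0],0],
    [[-0.55,-0.5,0],0],
    [[-0.7,-0.7,0],0],
    [[-0.7,-0.8,0],0],
    [[-0.7,-0.85,0],0],
    [[-0.7,-0.85,0],0],
  ],
)

```text
time_s: 39.25
ee_pos: [0.4469, -0.4786, 0.2331]
eef_rot: [-3.141, -0.001, 1.714]
force: [1.3, -0.8, 0.1]
grip_width: 0.0567
grip_force: 0.0
```

Run:
```python
from h import *
tinnuts()
a,_=camera("side")
sd={q:best("side",q) for q in("scoop_grip","scoop_lip","scoop_mid")}
b,da=camera("top"); tp={q:best("top",q) for q in sd}
for q in sd:
    if sd[q][0] is not None and tp[q][0] is not None:
        P,g=tri(sd[q][0],tp[q][0]); p=P[:2]-[.584,-.2415]; print(q,P[2],"gap",round(g,4),"along,cross",p@e2,p@[-e2[1],e2[0]])
nuts()
cv2.imwrite("pics/end.png",np.hstack([cv2.resize(a[170:370,250:450],(400,400)),cv2.resize(b[160:320,230:390],(0,0),fx=0.01,fy=0.01) if 0 else cv2.resize(b[170:310,375:515],(400,400))]))
T=np.mean([camera("top")[0].astype(float) for _ in range(6)],0).astype(np.uint8)
g=cv2.cvtColor(cv2.resize(T[268:300,227:259],(400,400),interpolation=2),cv2.COLOR_BGR2GRAY).astype(np.float32)
an=np.arange(60,130,4); s=[np.mean([g[int(185-r*np.cos(t)),int(200+r*np.sin(t))] for r in range(60,112,3)]) for t in np.radians(an)]; print("needle",an[int(np.argmin(s))])
print([ (q,[np.round(r["location"]).tolist() for r in finder.pinpoint("top",q)[:1]]) for q in("jam_jar","mug","kitchen_timer","matchbox")], ctrl.get_obs()["time_s"])
```

```text
tin nut along,cross -0.05835608421737086 0.03713140272516155 tri gap,z [(0.0058, 0.024), (0.0119, 0.061)]
tin nut along,cross 0.10871584519542252 -0.04218520791751572 tri gap,z [(0.0006, 0.022)]
tin nut along,cross 0.16926923584369316 -0.1984164295795462 tri gap,z []
scoop_grip 0.07403984647425951 gap 0.0022 along,cross -0.07168374142233884 -0.0063043857300008575
scoop_lip 0.003744156700909329 gap 0.0111 along,cross 0.054267446984019384 0.002230787666220419
scoop_mid 0.027724374204829205 gap 0.011 along,cross 0.007737461776957696 -0.0002649344888272624
nut 0.72 [0.0386 0.0213]
nut 0.67 [-0.0371 -0.0001]
nut 0.55 [-0.007   0.0287]
nut 0.55 [ 0.0198 -0.368 ]
nut 0.51 [-0.0364 -0.3945]
nut 0.48 [-0.0423 -0.5334]
needle 100
[('jam_jar', [[317.0, 176.0]]), ('mug', [[169.0, 304.0]]), ('kitchen_timer', [[354.0, 174.0]]), ('matchbox', [[344.0, 304.0]])] 40.4
```

View pics/end.png

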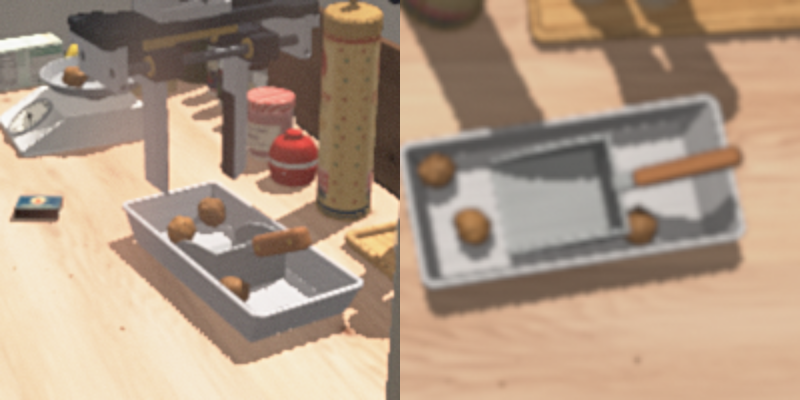

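The final picture shows the scoop lying flat and right way up, with its handle at crop (690,165). Three nuts are in the tin and three in the dish, and nothing lies outside. The needle stands about 14° past the first long tick, and the jar, mug, timer and matchbox are where they started.

```bash
python3 -c "
from station import ctrl
print(ctrl.hand_in())"
```

```text
the job is handed in; nothing more can be done
None
```

I weighed out three walnuts in one scoopful, leaving the needle about 14° past the first long tick, spilling none and leaving the scoop right way up in the tin; handed in at about 40 s, though while I was putting the scoop back its lip pressed on a walnut in the tin with up to about 40 N.

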